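# Close the detector port with its sprung dust cap

## Robot

A 6-joint arm with a two-finger parallel gripper is mounted at the origin on a cart in front of the work surface, level with it; the furniture and walls round the work are solid. World frame = base frame: x ahead of the robot, y to its left, z up, the work surface at z = 0. Lengths are in mm, angles in degrees, forces in N, time in s.
With the tool pointing down it reaches from about 300 to 850 mm from the base axis. Payload 4.2 kg.
Tool frame: the origin (TCP) lies midway between the tips of the shut fingers; the grasp point (between the pads) lies 19 mm behind it; z points along the fingers, y is the line along which they close (so a half turn about z gives the same grasp; the last joint's range is limited). The gripper opens to 91 mm and grips with 3 to 60 N. Pads are 32 mm wide; open, the fingers measure 118 mm over their backs; the gripper's body (76 mm by 178 mm) begins 60 mm behind the grasp point.
Start: joints at [-72.021, 18.312, 89.639, -0, 72.044, -1.146], TCP at [188.394, -543.278, 213.976] pointing down, gripper open.
Joint ranges: [-177.97, 177.97], [-48.28, 115.42], [12.27, 149.76], [-77.06, 257.06], [2.81, 150.46], [-146.56, 146.56]. Speed limits (degrees/s): [147.25, 147.25, 180, 180, 180, 180].

## Interface

Orientations are given as [roll, pitch, yaw] about the fixed x, y, z axes, in that order (R = Rz(yaw) Ry(pitch) Rx(roll)).
In Python, from workcell import env gives the robot as it stands.
- The arm moves only by the shell command python3 -m jog 'ROWS' [FORCE]. ROWS is a JSON object of lists of equal length, an entry for each row: "jaw": the finger opening in mm, from 0 to 91.2; "slide": the shift along the tool's x, y, z in units of 30 mm (1.0 is 30 mm), a list of three; "spin": the turn about the tool's z in units of 8 degrees (1.0 is 8 degrees). In form: {"jaw": [jaw, ...], "slide": [[dx, dy, dz], ...], "spin": [spin, ...]}. A call has 1 to 10 rows; each row shifts and turns the commanded pose from where the row before left it, along the tool's axes as they then stand; what a row does not reach is not made up. A row lasts 1/10 s, in which the tool goes at most 50 mm and 8.59 degrees, less where a joint would pass 70% of its speed; a pose out of reach is approached as far as the arm can. A call is refused whole if a number of a shift passes 1 or a number of a turn 1, either way. A call with a gripper value outside its range is refused whole. The fingers move at their own pace and stop on an object; FORCE is the grip in N (left out, the last holds). Time passes only in rows, so rows that do not move let the fingers close. It gives the time, the measured TCP pose, the force, the opening and the grip force at its end, in the units of the state.
- env.state(): the state, without advancing time (a new reading comes with each control period).
- env.grab_frame(name): name is "scene" or "top" or "wrist"; returns the picture (384x512x3 uint8, red, green, blue); there is no depth.
- env.camera_model(name): a dict with "fx", "fy", "cx", "cy" (pixels), "camera_from_world" (4x4, takes a point from world to camera coordinates). Camera axes: x right, y up, looking along -z (the intrinsics and any distortion apply to the point x, -y, -z); pixel columns grow to the right and rows downward; lengths in mm; the calibration is good to about 2 mm. The wrist camera is an equidistant fisheye: a pixel r from the principal point sees the ray r / f radians off the axis. A picture is of the moment at which its call begins: read the wrist's pose just before it. camera_model takes no time and is no camera call; for the wrist camera it gives the pose at the moment of the call.
- env.job_done(): hands the job in; it is judged then, once.
The state is a dict: "time_s": time; "qpos": joint angles; "qvel": joint speeds; "effort": joint torques, N m; "ee_pos": TCP position; "ee_rot": TCP orientation; "force": force on the tool from outside, world axes, zero at the start; "torque": the same for the moment, N m; "gripper_width": finger opening in mm; "gripper_force": force on a finger pad.
Only numpy, scipy, OpenCV 4.12 (cv2) and the standard library are available. Lean on these libraries where they do the work, as an engineer would, in place of code of your own. Each camera call takes 0.05 s, during which the arm holds its last target. There are 200 camera calls.

## Task

Close the port of the light-measuring head with the dust cap that fits it, the larger of the two: lift the cap by pinching its two grips together, lower it straight into the port and press it gently down until its flange lies on the rim, then let go so that its tabs spring out under the rim and lock it there. Do not push hard on the port, and leave the smaller cap and the other things where they are.

Things in the scene. Friction and masses are not known exactly. Their poses are not given: they have to be found in the camera images.
- head: Light-measuring head fixed to the worktop: white housing 116 x 116 x 46 mm, a round upward port on its top in a ribbed aluminium collar 74 mm across. Origin: centre of its underside on the worktop, exactly under the upright port axis. The collar's height is set anew each time and not reported: its top rim is 70 to 90 mm above the origin; find it by touch. It stays put under allowed forces.
- port (a point): Point on the port axis at the housing's top, 46 mm above the worktop (not the rim). Rim: a lip 3 mm thick, bore 52 mm; under it the port is 60 mm wide for 19 mm. A sprung shutter plate 6.5 mm below the rim top yields up to 8 mm: 2 N at first touch, 1 N per mm more, 5.5 N when the cap's flange meets the rim; then the force rises steeply. All contact forces on the port added must stay under 30 N.
- dust_cap: The dust cap that fits (the larger), black, 70 to 105 g, upright on the worktop. Origin: centre of the underside of its plug, z up. Plug 49.2 mm across, 0 to 10 mm high, 2 mm chamfer at its foot; flange 66 mm across, 10 to 14 mm high. A square hooked tab 14 mm wide, 1.5 to 4.5 mm high, sticks out of the plug at +y and -y. With the flange on the rim the hooks lie 2.5 mm below the lip. Any yaw fits.
- cap_grips (a point): Point on the cap's axis midway between its two upright grips, 25 mm above the cap's underside. The grips stand at +y and -y of the cap, 15 to 34.5 mm high, each 20 mm wide along x. Free, their outer faces are 48 mm apart and the tabs reach 32.5 mm from the axis; pinched to their stops, 30 mm apart and 23.5 mm, which passes the bore of 26 mm radius.
- tab_a (a joint): Inward travel of the +y grip and tab of the dust cap, m: 0 free, 0.009 pinched to its stop; about 0.003 when sprung out under the rim, about 0.007 when caught inside the bore. Spring 1.5 N at 0, 7 N at 0.009.
- tab_b (a joint): The same for the -y grip and tab of the dust cap.
- small_cap: Smaller black cap for another port, to be left alone: flange 46 mm across, 28 mm high in all, two grips 30 mm apart over their outer faces. Origin: centre of its underside. It and the dust cap swap places from time to time.
- marker_pen: Marker pen lying on the worktop behind the head, 118 mm long (along its y), 17 mm thick; to be left alone. Origin: centre of its underside.
- bottle_amber: Small amber reagent bottle with a black screw cap, 30 mm across, 66 mm high, standing by itself at the right; to be left alone. Origin: centre of its underside.
- label_tape: Roll of white label tape lying flat at the left near the front, 60 mm across, 19 mm high; to be left alone. Origin: centre of its underside.

How it is judged (in metres and radians):
On the way, in this order (a step that is already met when the one before it is completed fails the run):
1. the dust cap is lifted clear of the worktop by at least 30 mm with both tabs pinched in (height (world z) of dust_cap above 0.03 m and value of joint each of tab_a, tab_b above 0.006 m), for 0.2 s.
2. the cap, tabs pinched, is over the port axis and pressed onto the head with more than 3 N (horizontal distance between dust_cap and head below 0.004 m and contact force between dust_cap and head above 3 N and value of joint each of tab_a, tab_b above 0.006 m), for 0.1 s.
At the end, for the whole second after the job is handed in: The dust cap sits in the port, its axis within 3 mm of the port axis, level to 0.08 rad and at rest, both tabs sprung out under the rim (inward travel between 0.5 and 4.8 mm: held by the wall under the lip, neither caught in the bore nor hanging free), and released (horizontal distance between dust_cap and head below 0.003 m and height (world z) of dust_cap above 0.05 m and angle between dust_cap's own z axis and vertical below 0.08 rad and value of joint tab_a between 0.0005 and 0.0048 m and value of joint tab_b between 0.0005 and 0.0048 m and contact force between dust_cap and head above 0.2 N and linear speed of dust_cap below 0.01 m/s); the robot touches nothing.
It fails at once if the contact forces between the cap and the head, added up, pass 30 N (about 13 N of it are the springs' own when the cap is locked) (contact force between dust_cap and head above 30 N).
It fails at once if the gripper touches the head with more than 30 N (contact force between the arm and head above 30 N).
It fails at once if the smaller cap is moved by more than 15 mm (distance of small_cap from where it was at the start of the episode above 0.015 m).
It fails at once if the marker pen, the amber bottle or the tape roll is moved by more than 20 mm (distance of any of marker_pen, bottle_amber, label_tape from where it was at the start of the episode above 0.02 m).
It also fails if it takes over 53 s, if anything falls off the work surface, if the arm or the gripper's body presses on something with over 40 N, if the wrist force passes 120 N, or if a joint passes its speed limit or range.

## Working session

There is one attempt and no reset: what is moved stays moved. The work goes in short steps, Python scripts to look and compute and a shell command to move; the robot and the scene stay as the last step left them, time stands still between calls to the robot, and variables do not carry over. Pictures are saved under pics/ and viewed, at most 10 in all, crops included, and the job is handed in when it is done.

```bash
mkdir -p pics
cat > h.py <<'E'
import numpy as np, cv2
from workcell import env
def ray(m,u,v,fish=False):
    x=(u-m["cx"])/m["fx"]; y=(v-m["cy"])/m["fy"]
    if fish:
        r=np.hypot(x,y); s=np.sin(r)/max(r,1e-9); d=np.array([x*s,-y*s,-np.cos(r)])
    else: d=np.array([x,-y,-1.])
    T=np.array(m["camera_from_world"]); R=T[:3,:3]
    return -R.T@T[:3,3], R.T@d
def onplane(m,u,v,z,fish=False):
    c,d=ray(m,u,v,fish); return c+d*(z-c[2])/d[2]
E
python3 - <<'E'
from h import *
for n in("top","scene"):
    f=env.grab_frame(n); cv2.imwrite(f"pics/{n}0.png",f[:,:,::-1])
    m=env.camera_model(n); print(n,m["fx"],m.keys(),ray(m,m["cx"],m["cy"]))
s=env.state();print(s)
E
```

```text
top 465.22957131465347 dict_keys(['fx', 'fy', 'cx', 'cy', 'camera_from_world']) (array([ 521.24679506,  -50.96001901, 1141.71998378]), array([ 0.04715441,  0.01682874, -0.99874584]))
scene 476.1194873700773 dict_keys(['fx', 'fy', 'cx', 'cy', 'camera_from_world']) (array([-68.55666268, 965.18222149, 630.79446398]), array([ 0.49154524, -0.76319395, -0.41942613]))
{'time_s': 0.1, 'qpos': array([-7.20209387e+01,  1.83476716e+01,  8.96989562e+01, -1.01123286e-04,
        7.20435640e+01, -1.14508375e+00]), 'qvel': array([ 0.08427846, -0.04984408, -0.1217385 ,  0.05559585, -0.02578251,
       -0.0062948 ]), 'effort': array([ 2.19802096e-03, -4.13326049e+01, -2.32508129e+01,  7.30441441e-02,
        4.21600300e-02, -6.35714150e-05]), 'ee_pos': array([ 188.2495424 , -542.83890365,  213.21053947]), 'ee_rot': array([-1.79909824e+02, -1.70627717e-03,  1.91241750e+01]), 'force': array([ 0.57036571,  0.75076272, -0.45643412]), 'torque': array([0.03341542, 0.0375151 , 0.04999011]), 'gripper_force': 0.0, 'gripper_width': 90.93746654254903}
```

View pics/top0.png

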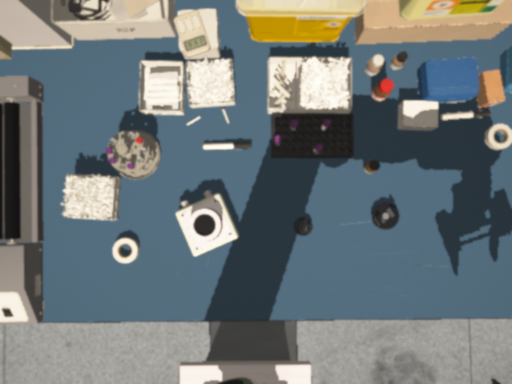

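View pics/scene0.png

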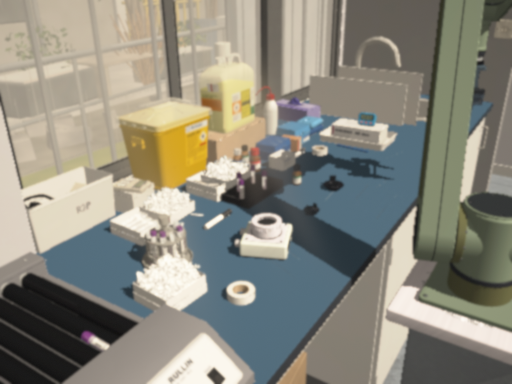

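The top view shows the head at about (206,223), the large cap at (385,213), the small cap at (303,226), the bottle at (372,167), the pen at (227,145) and the tape roll at (125,250). Next I'll zoom in and measure.

Run:
```python
from h import *
f=env.grab_frame("top"); m=env.camera_model("top"); b=np.ascontiguousarray(f[:,:,::-1])
a=cv2.resize(b[165:265,160:260],(400,400),interpolation=cv2.INTER_CUBIC)
c=cv2.resize(b[183:243,355:415],(400,400),interpolation=cv2.INTER_CUBIC)
cv2.imwrite("pics/crop1.png",np.hstack([a,c]))
g=cv2.cvtColor(b,cv2.COLOR_BGR2HSV)
# cap: dark mask
mx=b.max(2).astype(int)
print(b[213,385],b[200,350],b[223,206],b[195,385])
# dark, desaturated
k=((b[:,:,0].astype(int)-b[:,:,2])<22)&(mx<75)
for n,(u0,v0,u1,v1) in dict(big=(360,190,412,236),small=(288,212,318,240),hole=(192,208,222,238)).items():
    mk=np.zeros(k.shape,np.uint8); mk[v0:v1,u0:u1]=k[v0:v1,u0:u1]
    cs,_=cv2.findContours(mk,0,1); cc=max(cs,key=cv2.contourArea)
    (u,v),r=cv2.minEnclosingCircle(cc); M=cv2.moments(cc)
    print(n,u,v,r,cv2.contourArea(cc),M["m10"]/M["m00"],M["m01"]/M["m00"],cv2.fitEllipse(cc))
    for z in(0,14,80): print(z,onplane(m,u,v,z).round(1))
```

```text
[126 131 134] [128 111  85] [41 43 48] [125 109  83]
big 385.46343994140625 212.86544799804688 15.542362213134766 605.0 384.6760330578512 213.5947658402204 ((384.7006530761719, 213.5601043701172), (25.859956741333008, 30.065523147583008), 172.1973876953125)
0 [ 510.8 -348.1    0. ]
14 [ 510.9 -344.5   14. ]
80 [ 511.5 -327.3   80. ]
small 295.81817626953125 225.5 15.600552558898926 484.5 298.0849673202614 224.03130374957 ((297.7517395019531, 224.3827667236328), (24.921138763427734, 28.3626708984375), 18.448633193969727)
0 [ 483.  -129.2    0. ]
14 [ 483.5 -128.3   14. ]
80 [ 485.7 -123.7   80. ]
hole 204.0833282470703 224.63888549804688 9.699682235717773 269.5 204.05318491032776 224.70068027210883 ((204.04734802246094, 224.69183349609375), (18.390756607055664, 18.778059005737305), 5.897477626800537)
0 [488.2  95.4   0. ]
14 [488.6  93.6  14. ]
80 [490.5  85.2  80. ]
```

View pics/crop1.png

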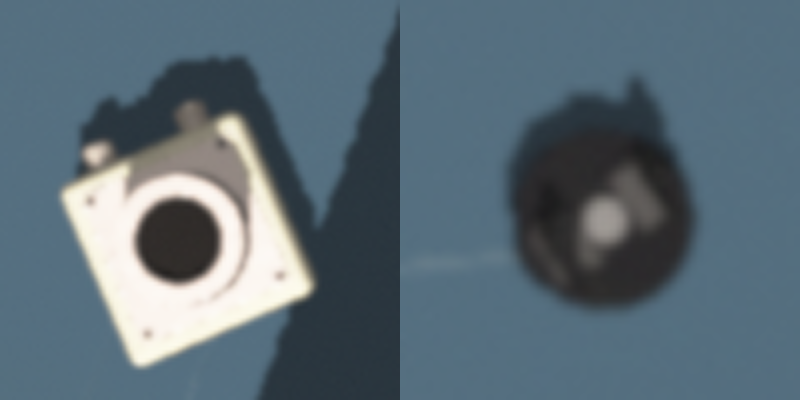

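The crop shows the port hole at about (204,224.6) full-frame and the large cap's flange centred at about (385.2,215.1). The grips' normal runs at roughly -58° in world. Next I'll move over the cap for a wrist view.

```bash
python3 -m jog '{"jaw":[91,91,91,91,91,91,91,91,91,91],"slide":[[1,-0.25,0],[1,-0.25,0],[1,-0.25,0],[1,-0.25,0],[1,-0.25,0],[1,-0.25,0],[1,-0.25,0],[1,-0.25,0],[1,-0.25,0],[1,-0.25,0]],"spin":[0,0,0,0,0,0,0,0,0,0]}' 15 && python3 -m jog '{"jaw":[91,91,91,91,91,91],"slide":[[0.8,-0.1,0],[0.8,-0.1,0],[0.7,0,0],[0,0,0],[0,0,0],[0,0,0]],"spin":[0,0,0,-0.8,-0.8,0]}'
python3 - <<'E'
from h import *
f=env.grab_frame("wrist");m=env.camera_model("wrist");print(env.state()["ee_pos"],env.state()["ee_rot"],m["fx"],m["fy"],m["cx"],m["cy"],ray(m,m["cx"],m["cy"]),env.state()["force"])
cv2.imwrite("pics/w1.png",f[:,:,::-1])
E
```

```text
time_s: 1.15
ee_pos: [448.1, -373.2, 213.7]
ee_rot: [-180.0, 0.0, 19.1]
force: [0.8, -0.6, -0.0]
gripper_width: 91.0
gripper_force: 0.0
time_s: 1.75
ee_pos: [510.5, -345.6, 213.5]
ee_rot: [-180.0, 0.0, 31.9]
force: [-0.2, 0.5, 0.2]
gripper_width: 90.8
gripper_force: 0.0
[ 510.39946657 -345.68570995  213.57818419] [-1.79964761e+02  1.83332329e-02  3.18053981e+01] 297.3186396354542 297.3186396354542 257.7191709731692 192.11030554271022 (array([ 572.83187924, -306.15530706,  383.28869414]), array([-0.22063057, -0.13629859, -0.96578716])) [-0.26255628  0.66536134 -0.20251538]
```

View pics/w1.png

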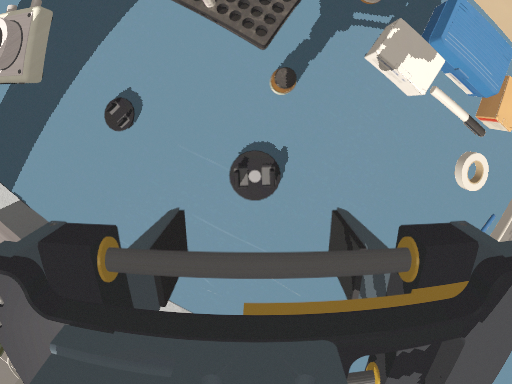

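The wrist view shows the dust cap at (255,175), with its grips left and right of the centre almost along the closing line. The bottle is at (284,80) and the small cap at (120,113). I'll zoom in for centre and yaw.

Run:
```python
from h import *
f=env.grab_frame("wrist");m=env.camera_model("wrist");b=np.ascontiguousarray(f[:,:,::-1])
c=b[140:210,220:290]
cv2.imwrite("pics/w2.png",cv2.resize(c,(700,700),interpolation=cv2.INTER_CUBIC)[50:650])
i=b.astype(int); k=((i[:,:,0]-i[:,:,2]<14)&(i.max(2)<200)).astype(np.uint8); k[:,:222]=0;k[:,288:]=0;k[:145]=0;k[206:]=0
k=cv2.morphologyEx(k,cv2.MORPH_CLOSE,np.ones((3,3)))
cs,_=cv2.findContours(k,0,1);cc=cv2.convexHull(max(cs,key=cv2.contourArea))
P=np.array([onplane(m,u,v,14,True)[:2] for u,v in cc[:,0]])
(x,y),r=cv2.minEnclosingCircle(P.astype(np.float32));print("flange z14",x,y,r,cv2.boundingRect(cc))
print("ellipse",cv2.fitEllipse(cc),cv2.fitEllipse(P.astype(np.float32)))
print("top cam",onplane(env.camera_model("top"),385.2,215.1,14))
np.save("w2.npy",b)
```

```text
flange z14 505.3174743652344 -343.26513671875 32.31224822998047 (230, 150, 50, 50)
ellipse ((254.55670166015625, 174.70733642578125), (49.319515228271484, 50.18082809448242), 82.12064361572266) ((505.24737548828125, -343.2362060546875), (63.65719985961914, 64.203125), 94.08235168457031)
top cam [ 505.54242447 -343.7087577    14.        ]
```

View pics/w2.png

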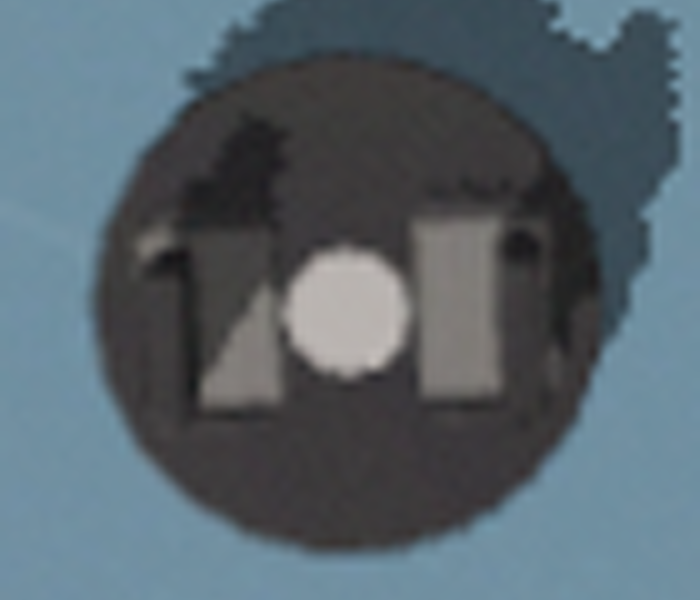

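The crop shows two upright grips, bright pads at crop x of about 190–283 and 412–500, symmetric about the white centre dot. Their edges are tilted by only about 2°.

Run:
```python
from h import *
m=env.camera_model("wrist");s=env.state()
def w(cx,cy,z): return onplane(m,220+cx/10-.5,140+(cy+50)/10-.5,z,True)[:2]
A=np.array
for z in(15,34.5):
  for a,b in(((200,407),(461,398)),((412,216),(498,212)),((190,228),(500,212)),((283,405),(502,395))):
    d=w(*b,z)-w(*a,z);print(z,np.degrees(np.arctan2(d[1],d[0])),np.linalg.norm(d))
  for a,b in(((190,228),(200,408)),((412,216),(420,400)),((498,212),(502,395))):
    d=w(*b,z)-w(*a,z);print(" side",z,np.degrees(np.arctan2(d[1],d[0]))+90,np.linalg.norm(d))
print("dot",w(347,312,14),w(347,312,24)); print("port top",onplane(env.camera_model("top"),204.05,224.7,77),onplane(env.camera_model("top"),204.05,224.7,73.5))
yaw=np.radians(s["ee_rot"][2]);X=A([np.cos(yaw),np.sin(yaw)]);Y=A([np.sin(yaw),-np.cos(yaw)])
d=A([505.3,-343.4])-s["ee_pos"][:2];print(s["ee_pos"],s["ee_rot"],"slide",d@X/30,d@Y/30)
```

```text
15 -56.227534612359754 33.328832275213536
15 -55.45205071015987 10.823376063266316
15 -55.28031011885458 39.06647891310701
15 -55.54891141115208 27.954504304877943
 side 15 -55.936677739612605 23.36847196034074
 side 15 -55.66268988173792 23.82581785128041
 side 15 -56.51363146598075 23.67873667006881
34.5 -56.22753461235977 31.5647587237195
34.5 -55.45205071016006 10.250501763518306
34.5 -55.2803101188546 36.998715433380625
34.5 -55.54891141115212 26.474890459359674
 side 34.5 -55.93667773961252 22.13159384280986
 side 34.5 -55.66268988173795 22.56473271133039
 side 34.5 -56.51363146598072 22.425436441979905
dot [ 504.39895448 -343.264558  ] [ 506.24923687 -342.26277396]
port top [490.25986997  85.63676077  77.        ] [490.15800823  86.08578844  73.5       ]
[ 510.32984686 -345.81365243  213.68669369] [-1.79975844e+02  1.56951007e-02  3.17882571e+01] slide -0.10013018519424935 -0.15670789856761125
```

```bash
python3 -m jog '{"jaw":[91,91,91,91,91,91,91,91],"slide":[[-0.1,-0.16,0],[0,0,1],[0,0,1],[0,0,1],[0,0,1],[0,0,1],[0,0,0.7],[0,0,0]],"spin":[-0.3,0,0,0,0,0,0,0]}' 20
python3 - <<'E'
from h import *
f=env.grab_frame("wrist");cv2.imwrite("pics/w3.png",f[:,:,::-1]);print(env.state()["force"])
E
```

```text
time_s: 2.65
ee_pos: [503.2, -342.1, 39.9]
ee_rot: [-179.6, 0.1, 34.2]
force: [0.0, 0.6, 0.2]
gripper_width: 91.1
gripper_force: 0.0
[ 0.02640269 -0.11031588  0.26508617]
```

View pics/w3.png

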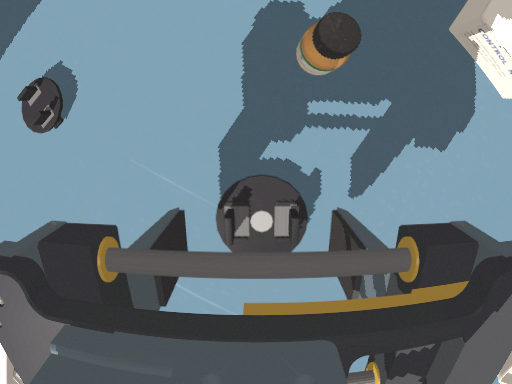

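The cap sits centred between the fingers, with its dot at (262,221) and the finger tips at about x=185 and 331. I'll go down and pinch.

```bash
python3 -m jog '{"jaw":[91,91,91,91,60,45,28,20,20,20],"slide":[[0.05,0,0.3],[0,0,0.3],[0,0,0.13],[0,0,0],[0,0,0],[0,0,0],[0,0,0],[0,0,0],[0,0,0],[0,0,0]],"spin":[0,0,0,0,0,0,0,0,0,0]}' 20
```

```text
time_s: 3.7
ee_pos: [506.7, -342.6, 21.2]
ee_rot: [180.0, -0.0, 34.3]
force: [0.2, 0.3, 0.2]
gripper_width: 45.9
gripper_force: 2.2
```

```bash
python3 -m jog '{"jaw":[20,20,20,20,20],"slide":[[0,0,0.1],[0,0,0],[0,0,0],[0,0,0],[0,0,0]],"spin":[0,0,0,0,0]}' 20
```

```text
time_s: 4.2
ee_pos: [507.0, -342.6, 18.7]
ee_rot: [180.0, -0.0, 34.3]
force: [-1.7, 0.7, 5.0]
gripper_width: 29.1
gripper_force: 20.0
```

```bash
python3 -m jog '{"jaw":[20,20,20,20,20,20,20,20,20,20],"slide":[[0,0,-0.2],[0,0,-0.4],[0,0,-0.6],[0,0,-0.7],[0,0,-0.7],[0,0,-0.7],[0,0,-0.7],[0,0,-0.2],[0,0,0],[0,0,0]],"spin":[0,0,0,0,0,0,0,0,0,0]}' 20
python3 - <<'E'
from h import *
for i in range(3):
  f=env.grab_frame("wrist")
s=env.state();m=env.camera_model("wrist");print(s["ee_pos"],s["force"],s["gripper_width"],s["gripper_force"])
b=np.ascontiguousarray(f[:,:,::-1]); cv2.imwrite("pics/w4.png",b)
E
```

```text
time_s: 5.2
ee_pos: [506.1, -342.1, 143.2]
ee_rot: [-179.9, 0.0, 34.3]
force: [0.6, -0.3, -0.9]
gripper_width: 28.8
gripper_force: 20.0
[ 506.03270169 -342.11264311  142.76947314] [-0.42417033  0.33203836 -0.2829526 ] 29.06661277346798 19.99487668275833
```

View pics/w4.png

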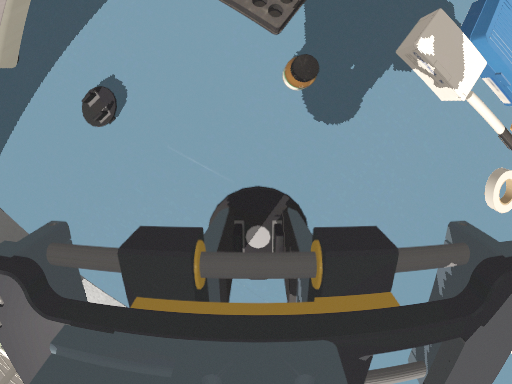

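The cap is held, with the dot at (259,237), the flange front edge at y of about 187 and its sides at x of about 208 and 310. I'll move to just short of the port so the wrist camera can see it.

```bash
python3 -m jog '{"jaw":[20,20,20,20,20,20,20,20,20,20],"slide":[[0.2,-0.4,0],[0.4,-0.9,0],[0.4,-1,0],[0.4,-1,0],[0.4,-1,0],[0.4,-1,0],[0.4,-1,0],[0.4,-1,0],[0.4,-1,0],[0.4,-1,0]],"spin":[0,0,0,0,0,0,0,0,0,0]}' 20
python3 -m jog '{"jaw":[20,20,20,20,20,20,20],"slide":[[0.4,-1,0],[0.4,-1,0],[0.2,-0.6,0],[0.2,-0.2,0],[0,0,0],[0,0,0],[0,0,0]],"spin":[0,0,0,0,0,0,0]}' 20
python3 - <<'E'
from h import *
f=env.grab_frame("wrist")
s=env.state();m=env.camera_model("wrist");print(s["ee_pos"],s["ee_rot"],s["force"],s["gripper_width"])
b=np.ascontiguousarray(f[:,:,::-1]); cv2.imwrite("pics/w5.png",b)
E
```

```text
time_s: 6.35
ee_pos: [442.2, -45.9, 143.8]
ee_rot: [-180.0, 0.0, 34.3]
force: [1.3, 0.3, -1.1]
gripper_width: 29.1
gripper_force: 20.0
time_s: 7.05
ee_pos: [426.0, 41.1, 143.9]
ee_rot: [180.0, 0.0, 34.3]
force: [1.2, -0.2, -1.2]
gripper_width: 28.4
gripper_force: 20.0
[425.9994823   41.08986428 143.92927716] [1.79989305e+02 1.80158619e-02 3.42551024e+01] [-1.21087215 -0.50451836 -1.0878212 ] 28.69998340426334
```

View pics/w5.png

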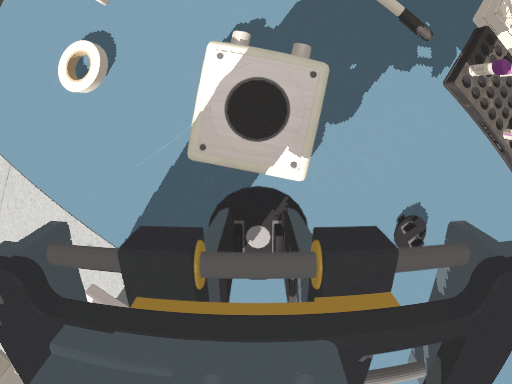

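The port hole is clear at about (257,108), directly ahead of the held cap (dot at 258,237). Now I'll triangulate with the top camera and find the cap's offset in the hand.

Run:
```python
from h import *
f=env.grab_frame("wrist");s=env.state();m=env.camera_model("wrist");t=env.camera_model("top");g=env.grab_frame("top")
def hole(f,u0,v0,u1,v1,th):
    k=np.zeros(f.shape[:2],np.uint8);k[v0:v1,u0:u1]=(f.max(2)[v0:v1,u0:u1]<th)
    cs,_=cv2.findContours(k,0,1);return max(cs,key=cv2.contourArea)[:,0]
hw=hole(f,215,68,300,150,110); ht=hole(g,190,208,222,240,120)
print(len(hw),cv2.boundingRect(hw),cv2.boundingRect(ht))
for z in(70,75,80,85,90):
    o=[]
    for mm,c,fi in((m,hw,True),(t,ht,False)):
        P=np.array([onplane(mm,u,v,z,fi)[:2] for u,v in c],np.float32)
        e=cv2.fitEllipse(P);o.append((np.round(e[0],1),np.round(e[1],1)))
    print(z,o)
# held cap
zb=s["ee_pos"][2]-18.7
yaw=np.radians(s["ee_rot"][2]);X=np.array([np.cos(yaw),np.sin(yaw)]);Y=np.array([X[1],-X[0]])
cut=f[150:300,180:330].astype(int)
k=np.zeros(f.shape[:2],np.uint8);k[184:230,195:325]=(f[184:230,195:325].max(2)<95)
k=cv2.morphologyEx(k,cv2.MORPH_CLOSE,np.ones((5,5)))
# front arc: first dark per column
Q=[]
for u in range(222,296):
    v=np.argmax(k[:,u]); 
    if 184<v<225:
        p=onplane(m,u,v-.5,zb+14,True)[:2]-s["ee_pos"][:2]; Q.append([p@X,p@Y])
Q=np.array(Q);A=np.c_[2*Q,np.ones(len(Q))];c=np.linalg.lstsq(A,(Q**2).sum(1),rcond=None)[0]
print("cap in tool",c[:2],"r",np.sqrt(c[2]+c[:2]@c[:2]),len(Q))
n=np.linalg.norm
for r in(33,):
    from scipy.optimize import least_squares as L
    print("fixed r",L(lambda c:n(Q-c,axis=1)-r,[0,0]).x)
for h in(14,18,20):
    p=onplane(m,258.5,237,zb+h,True)[:2]-s["ee_pos"][:2];print("dot",h,p@X,p@Y)
```

```text
179 (225, 77, 65, 64) (193, 213, 23, 24)
70 [(array([489.9,  86.3]), array([51.5, 51.9])), (array([490.2,  86.3]), array([50.6, 51.9]))]
75 [(array([489.9,  86.3]), array([50.5, 50.8])), (array([490.4,  85.6]), array([50.4, 51.6]))]
80 [(array([489.8,  86.2]), array([49.4, 49.8])), (array([490.5,  85. ]), array([50.2, 51.4]))]
85 [(array([489.7,  86.1]), array([48.3, 48.7])), (array([490.7,  84.4]), array([49.9, 51.1]))]
90 [(array([489.6,  86.1]), array([47.3, 47.6])), (array([490.8,  83.7]), array([49.7, 50.9]))]
cap in tool [-2.22176339 -1.56370709] r 33.27828403327765 74
fixed r [-1.92436497 -1.54753831]
dot 14 -2.559200777591827 -0.24963956022506673
dot 18 -0.8052077841065823 -0.2619503241171288
dot 20 0.07178871263603596 -0.2681057060631539
```

```bash
python3 -m jog '{"jaw":[20,20,20,20,20,20,20,20,20],"slide":[[0.6,0,0],[0.8,0,0],[0.8,-0.02,0],[0.45,0,0],[0,0,0.5],[0,0,0.4],[0,0,0.2],[0,0,0],[0,0,0]],"spin":[0,0,0,0,0,0,0,0,0]}' 20
python3 - <<'E'
from h import *
f=env.grab_frame("wrist");g=env.grab_frame("scene");s=env.state();print(s["ee_pos"],s["force"])
cv2.imwrite("pics/w6.png",np.hstack([cv2.resize(f[150:270,180:340,::-1],(480,360)),cv2.resize(g[195:275,220:310,::-1],(320,360))]))
E
```

```text
time_s: 8.1
ee_pos: [491.1, 87.0, 111.2]
ee_rot: [180.0, -0.0, 34.3]
force: [0.2, -0.0, -0.6]
gripper_width: 29.2
gripper_force: 20.0
[491.45088053  87.09116171 111.60722277] [ 0.31431568  0.262703   -0.70888514]
```

View pics/w6.png

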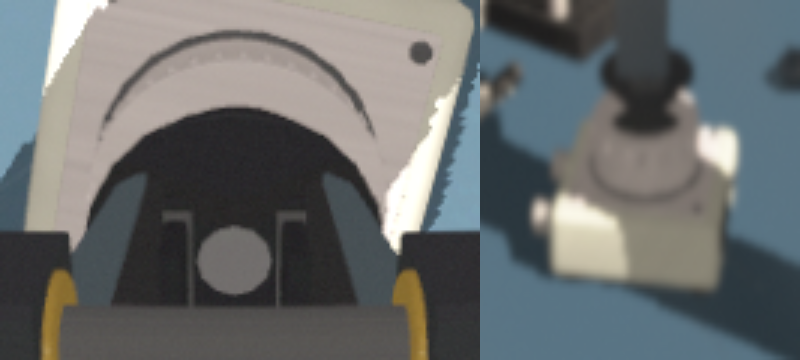

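The cap hovers concentric with the collar: its flange arc is centred within the collar arc, and the scene view shows a gap below it. I'll lower it slowly and watch the force.

```bash
python3 -m jog '{"jaw":[20,20,20,20,20,20],"slide":[[0,0,0.07],[0,0,0.07],[0,0,0.07],[0,0,0.06],[0,0,0],[0,0,0]],"spin":[0,0,0,0,0,0]}' 20; python3 -m jog '{"jaw":[20,20,20,20,20],"slide":[[0,0,0.05],[0,0,0.05],[0,0,0.03],[0,0,0],[0,0,0]],"spin":[0,0,0,0,0]}' 20
```

```text
time_s: 8.8
ee_pos: [491.1, 87.2, 102.9]
ee_rot: [180.0, 0.0, 34.3]
force: [0.7, 0.4, -1.2]
gripper_width: 29.1
gripper_force: 20.0
time_s: 9.3
ee_pos: [491.2, 87.1, 99.0]
ee_rot: [180.0, 0.0, 34.3]
force: [0.7, 0.3, -1.0]
gripper_width: 29.2
gripper_force: 20.0
```

```bash
python3 -m jog '{"jaw":[20,20,20,20,20],"slide":[[0,0,0.05],[0,0,0.05],[0,0,0],[0,0,0],[0,0,0]],"spin":[0,0,0,0,0]}' 20
```

```text
time_s: 9.8
ee_pos: [491.2, 87.2, 96.1]
ee_rot: [180.0, -0.0, 34.3]
force: [-0.2, 0.7, -0.2]
gripper_width: 29.0
gripper_force: 20.0
```

```bash
python3 -m jog '{"jaw":[20,20,20,20,20],"slide":[[0,0,0.05],[0,0,0.05],[0,0,0],[0,0,0],[0,0,0]],"spin":[0,0,0,0,0]}' 20
```

```text
time_s: 10.3
ee_pos: [491.2, 87.2, 93.0]
ee_rot: [180.0, 0.0, 34.3]
force: [0.3, -0.2, -0.4]
gripper_width: 28.7
gripper_force: 20.0
```

```bash
python3 -m jog '{"jaw":[20,20,20,20,20],"slide":[[0,0,0.05],[0,0,0.05],[0,0,0],[0,0,0],[0,0,0]],"spin":[0,0,0,0,0]}' 20
```

```text
time_s: 10.8
ee_pos: [491.2, 87.2, 90.2]
ee_rot: [180.0, -0.0, 34.3]
force: [0.7, 0.2, 2.2]
gripper_width: 29.1
gripper_force: 20.0
```

```bash
python3 -m jog '{"jaw":[20,20,20,20,20],"slide":[[0,0,0.04],[0,0,0.03],[0,0,0],[0,0,0],[0,0,0]],"spin":[0,0,0,0,0]}' 20
```

```text
time_s: 11.3
ee_pos: [491.2, 87.2, 88.1]
ee_rot: [180.0, -0.0, 34.3]
force: [-1.2, 1.3, 3.6]
gripper_width: 29.0
gripper_force: 20.0
```

```bash
python3 -m jog '{"jaw":[20,20,20,20],"slide":[[0,0,0.03],[0,0,0],[0,0,0],[0,0,0]],"spin":[0,0,0,0]}' 20
```

```text
time_s: 11.7
ee_pos: [491.2, 87.2, 87.2]
ee_rot: [180.0, -0.0, 34.3]
force: [-1.2, -0.2, 5.3]
gripper_width: 29.0
gripper_force: 20.0
```

```bash
python3 -m jog '{"jaw":[20,20,20,20],"slide":[[0,0,0.02],[0,0,0],[0,0,0],[0,0,0]],"spin":[0,0,0,0]}' 20
```

```text
time_s: 12.1
ee_pos: [491.2, 87.2, 87.1]
ee_rot: [180.0, -0.0, 34.3]
force: [-1.7, -0.3, 8.6]
gripper_width: 29.5
gripper_force: 20.0
```

The flange is seated: z stalled and the force jumped. Releasing.

```bash
python3 -m jog '{"jaw":[34,38,42,46,50,56,64,72,72,72],"slide":[[0,0,0],[0,0,0],[0,0,0],[0,0,0],[0,0,0],[0,0,0],[0,0,0],[0,0,0],[0,0,0],[0,0,0]],"spin":[0,0,0,0,0,0,0,0,0,0]}'
```

```text
time_s: 13.1
ee_pos: [491.1, 87.2, 86.4]
ee_rot: [180.0, 0.0, 34.3]
force: [0.3, -0.7, -0.1]
gripper_width: 71.9
gripper_force: 0.0
```

```bash
python3 -m jog '{"jaw":[72,72,80,91,91,91,91,91],"slide":[[0,0,-0.2],[0,0,-0.5],[0,0,-0.8],[0,0,-1],[0,0,-1],[0,0,-0.6],[0,0,0],[0,0,0]],"spin":[0,0,0,0,0,0,0,0]}'
python3 - <<'E'
from h import *
f=env.grab_frame("wrist");m=env.camera_model("wrist");g=env.grab_frame("scene");s=env.state();print(s["ee_pos"],s["force"])
cv2.imwrite("pics/w7.png",np.hstack([cv2.resize(f[100:240,160:350,::-1],(480,360)),cv2.resize(g[195:275,220:310,::-1],(320,360))]))
E
```

```text
time_s: 13.9
ee_pos: [490.8, 87.1, 209.2]
ee_rot: [180.0, 0.0, 34.3]
force: [-0.6, 0.5, -0.3]
gripper_width: 91.0
gripper_force: 0.0
[490.24109086  87.03120277 208.11268652] [ 0.76774596  0.00396228 -0.56661487]
```

View pics/w7.png

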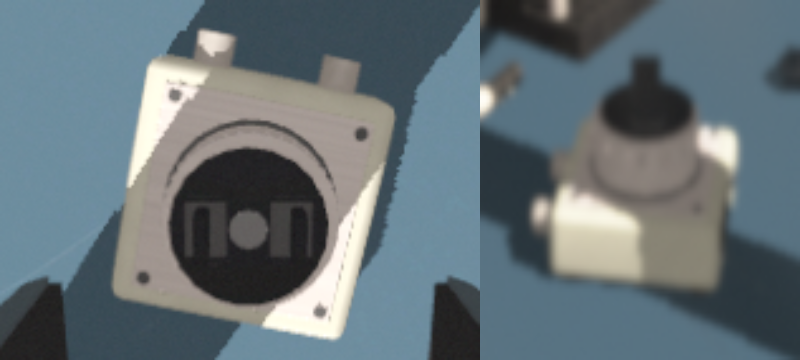

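The cap is in the port, with its flange concentric in the collar and the head undisturbed. I need to check numerically whether the tabs are locked (grip spacing of about 42 mm, against 48 free) and the flange height.

Run:
```python
from h import *
f=env.grab_frame("wrist");s=env.state();m=env.camera_model("wrist");t=env.camera_model("top");g=env.grab_frame("top")
np.save("w7.npy",f[:,:,::-1])
def cont(f,u0,v0,u1,v1,th):
    k=np.zeros(f.shape[:2],np.uint8);k[v0:v1,u0:u1]=(f.max(2)[v0:v1,u0:u1]<th)
    k=cv2.morphologyEx(k,cv2.MORPH_CLOSE,np.ones((5,5)))
    cs,_=cv2.findContours(k,0,1);return cv2.convexHull(max(cs,key=cv2.contourArea))[:,0]
a=cont(f,220,150,300,225,110);b=cont(g,182,205,228,245,120)
print(s["ee_pos"],cv2.boundingRect(a),cv2.boundingRect(b))
for z in(75,80,85,90,95,100,105):
    o=[]
    for mm,c,fi in((m,a,True),(t,b,False)):
        P=np.array([onplane(mm,u,v,z,fi)[:2] for u,v in c],np.float32)
        e=cv2.fitEllipse(P);o+=[np.round(e[0],1),np.round(e[1],1)]
    print(z,o)
np.set_printoptions(linewidth=250)
print("now rows 180..200, u 225..291")
for v in range(178,204,2): print(v,f[v,225:293].max(1))
w=np.load("w2.npy")
print("free")
for v in range(162,186,3): print(v,w[v,228:284].max(1))
```

```text
[490.26716442  87.03146269 208.04229704] (227, 150, 64, 68) (182, 205, 46, 40)
75 [array([489.2,  88.6]), array([66.5, 75.7]), array([507.8,  87.4]), array([106.4, 139.7])]
80 [array([490.3,  89.3]), array([65.4, 74.5]), array([507.9,  86.8]), array([105.9, 139.1])]
85 [array([491.3,  90. ]), array([64.3, 73.2]), array([508. ,  86.1]), array([105.4, 138.4])]
90 [array([492.3,  90.6]), array([63.2, 72. ]), array([508. ,  85.5]), array([104.9, 137.8])]
95 [array([493.3,  91.3]), array([62.1, 70.7]), array([508.1,  84.8]), array([104.4, 137.1])]
100 [array([494.4,  92. ]), array([61. , 69.4]), array([508.2,  84.2]), array([103.9, 136.5])]
105 [array([495.4,  92.7]), array([59.9, 68.2]), array([508.2,  83.5]), array([103.4, 135.8])]
now rows 180..200, u 225..291
178 [160 164 164 117  43  35  35  35  53  56  58  59  58  56  56  57  56  57  58  59  55  59  56  58  51  38  36  35  36  39  36  36  36  39  34  35  38  36  32  38  33  38  44  56  59  60  58  57  55  59  60  57  57  56  58  56  59  57  59  43  32  37
  33  34 160 165 167 166]
180 [167 166 149  92  38  35  34  36  57  70  68  68
[... 4440 characters left out ...]
7  87 155]
177 [163 115  62  62  61  60  58  64  62  60  41  41  61  69  69  93 123 128 127 103 114 177 185 185 185 185 186 185 185 184 184 184 140  87 118 128 128 129 128 128 128  95  65  60  59  55  55  35  35  54  61  59  77  87 154 161]
180 [162 138  87  60  62  63  56  65  64  61  44  36  61  70 119 131 128 129 127 116  77  74 127 171 183 185 185 185 185 192 173 109  64  72 118 128 128 127 126 127 128 110  70  60  59  57  62  76  51  56  58  54 151 161 160 162]
183 [162 163 121  72  61  63  55  63  61  59  43  33 115 128 131 132 128 129 130 121  81  63  62  60  61  61  59  60  60  60  60  60  59  57 111 121 121 121 120 121 116 116  73  59  59  58  55  69  63  61  67 152 161 161 161 161]
```

Image ratios suggest the grips lie between pinched and free, but not decisively. A light touch check will settle it: with the jaw at 45 mm, free grips (48 mm) would be felt, while locked ones (about 42 mm) would not.

```bash
python3 -m jog '{"jaw":[91,91,91,91,91,70,60,55,55,55],"slide":[[0,0,0.8],[0,0,1],[0,0,1],[0,0,0.7],[0,0,0.3],[0,0,0],[0,0,0],[0,0,0],[0,0,0],[0,0,0]],"spin":[0,0,0,0,0,0,0,0,0,0]}' 3; python3 -m jog '{"jaw":[50,48,46,45,45,45,45],"slide":[[0,0,0],[0,0,0],[0,0,0],[0,0,0],[0,0,0],[0,0,0],[0,0,0]],"spin":[0,0,0,0,0,0,0]}' 3
```

```text
time_s: 15.1
ee_pos: [491.6, 87.2, 96.2]
ee_rot: [180.0, -0.1, 34.3]
force: [0.3, -0.4, -0.3]
gripper_width: 55.6
gripper_force: 0.0
time_s: 15.8
ee_pos: [491.1, 87.2, 95.4]
ee_rot: [180.0, 0.0, 34.3]
force: [0.4, -0.5, -0.6]
gripper_width: 45.0
gripper_force: 0.0
```

```bash
python3 -m jog '{"jaw":[43,41,40,39,38,38,38],"slide":[[0,0,0],[0,0,0],[0,0,0],[0,0,0],[0,0,0],[0,0,0],[0,0,0]],"spin":[0,0,0,0,0,0,0]}' 3
```

```text
time_s: 16.5
ee_pos: [491.4, 87.1, 95.6]
ee_rot: [180.0, -0.0, 34.3]
force: [0.5, -1.1, 5.0]
gripper_width: 41.1
gripper_force: 3.0
```

The grips stopped the jaw at 41 mm, so both tabs are sprung out under the rim. Opening and retreating.

```bash
python3 -m jog '{"jaw":[46,55,65,75,75,85,91,91,91,91],"slide":[[0,0,0],[0,0,0],[0,0,0],[0,0,0],[0,0,-0.2],[0,0,-0.6],[0,0,-1],[0,0,-1],[0,0,-1],[0,0,0]],"spin":[0,0,0,0,0,0,0,0,0,0]}'; python3 -m jog '{"jaw":[91,91,91],"slide":[[0,0,0],[0,0,0],[0,0,0]],"spin":[0,0,0]}'
python3 - <<'E'
from h import *
f=env.grab_frame("wrist");w=np.load("w7.npy")[:,:,::-1];s=env.state();print(s["ee_pos"],s["force"])
np.set_printoptions(linewidth=250)
def dotc(f):
    k=np.zeros(f.shape[:2],np.uint8);k[165:215,230:290]=f[165:215,230:290].max(2)>82
    n,l,st,c=cv2.connectedComponentsWithStats(k);i=1+np.argmax(st[1:,4]*(st[1:,2]<25));return c[i],st[i]
print(dotc(f),dotc(w)); v=int(dotc(f)[0][1])+2; print(f[v,225:293].max(1))
m=env.camera_model("wrist");print(onplane(m,*dotc(f)[0],97,True))
E
```

```text
time_s: 17.5
ee_pos: [493.7, 87.6, 214.0]
ee_rot: [179.8, -0.5, 34.3]
force: [1.5, -0.3, -0.6]
gripper_width: 91.3
gripper_force: 0.0
time_s: 17.8
ee_pos: [490.3, 87.0, 208.1]
ee_rot: [-179.9, 0.1, 34.3]
force: [-0.1, -0.6, -0.7]
gripper_width: 90.9
gripper_force: 0.0
[490.43475646  87.07687039 208.21085044] [ 0.03605993 -0.02666904  0.17659177]
(array([258.18452381, 188.44047619]), array([251, 182,  15,  14, 168], dtype=int32)) (array([258.15568862, 188.35928144]), array([251, 182,  15,  14, 167], dtype=int32))
[164 155  97  33  34  35  32  34  56  65  68  51  38  35  35  35  30  31  59  70  69  67  67  66  63  43  84  98 100 100 102 100  99 101 102 101 102 102 101 102  98  59  52  63  70  69  68  66  68  65  47  30  32  34  37  34  33  57  66  42  35  33
  37  37  36 129 162 163]
[491.86041795  88.49014316  97.        ]
```

The cap hasn't moved, the grips are back at their locked spacing and the robot is clear.

```bash
python3 -c "
from workcell import env
print(env.job_done())"
```

```text
the job is handed in; nothing more can be done
None
```

The larger dust cap is in the port and locked: its flange is on the rim and the grips stopped a 3 N touch at 41 mm, against about 42 mm expected when locked. The gripper is clear, and I handed the job in at about 18 s; no verdict came back.

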